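# Dish on the colony counter, magnifier drawn out and held

### The job

Get the red dish ready for counting: lay it, right way up, fully down in the black ring seat on the sloping lit stage of the colony counter and let it go. Then squeeze the two blue lock buttons on the grip of the magnifier's telescopic arm to free it, draw the arm out until the red line on its inner tube is level with the front face of the collar, and finish while still holding the grip there with both buttons squeezed, because a spring pulls the arm back home if it is let go. Leave the green dish, the jar and the tube rack where they are.

Things in the scene. Friction and masses are not known exactly. Their poses are not given: they have to be found in the camera images.
- counter: Colony counter, fixed: off-white wedge housing 214 (x) by 200 mm (y), sloping top 53 mm high at its -x edge, 97 mm at +x; beyond its -y side a column carries a level aluminium outer tube along y, 22 mm thick, 165 mm up. Origin on the bench below the seat's centre, z up. The telescopic arm slides out along the counter's +y.
- stage: Sloping stage, tilted 0.2 rad. Origin on its surface at the seat's centre, 75 mm above the bench; z = normal of the slope (leans to the counter's -x), x up the slope. Seat: black ring, inner diameter 62, outer 76, rim 3 mm high; the dish rests inside on the surface. With the arm home the lens edge is 91 mm from this centre on the -y side, 165 mm above the bench.
- red_dish_center (a point): Centre, 7 mm above the underside, of the closed Petri dish with dark red agar: 55 mm diameter, 14.5 mm high, about 30 g, loose and flat on the bench; z is its upward axis. The lid, 55 mm wide, covers it from 4 mm above the underside to the top.
- grip (a point): Centre of the arm's black grip, 165 mm up, axes as the counter's, moves with the arm. Its sides to the counter's +x and -x are the blue lock buttons: pads 30 mm long (y), 20 mm high, 42 mm over both when free, 34 mm squeezed. Grip 44 mm long (y), free from above; lens frame 31 mm from this point on the +y side; at home the collar is 25 mm away on the -y side.
- collar (a point): Centre of the front face of the dark collar at the mouth of the outer tube (fixed); the inner tube comes out of it. The mark is read at this face.
- red_line (a point): Centre of the red line, 3 mm wide, round the arm's inner tube (15 mm thick, thin black line every 10 mm). At home it is hidden in the outer tube, 125 mm behind the collar's face; it moves with the arm and comes out at the collar when the arm is drawn out 125 mm.
- lens (a point): Centre of the round magnifier lens (68 mm over its white frame, 10 mm thick) on the front end of the arm, 65 mm on the +y side of the grip's centre.
- boom (a joint): How far the arm is drawn out along the counter's +y, m: 0 home and locked, 0.125 red line level with the collar, 0.145 end stop. A return spring pulls it home with about 4 N all the way. Locked at home unless both buttons are squeezed; once out, the lock holds it nowhere; let go, it runs back to about 6 mm short of home, where a push clicks it shut.
- lock_far (a joint): The blue button on the grip's +x side: 0 free, 0.004 m fully squeezed. Needs about 3 N to start and 7 N to be fully in; springs out when let go. The arm is free when both buttons are in by 3 mm or more.
- lock_near (a joint): The blue button on the grip's -x side: the same.
- green_dish_center (a point): Centre of the other 55 mm Petri dish, same shape as the red one but with green agar, loose on the bench: leave alone.
- jar_center (a point): Centre of the brown jar with red cap, 52 mm thick, about 85 mm high, loose on the bench: leave alone.
- rack_center (a point): Centre of the pink tube rack, 65 by 130 by 30 mm with small capped tubes standing 9 mm above it, loose on the bench between the robot and the counter: leave alone.

How it is judged:
On the way, in this order (a step that is already met when the one before it is completed fails the run):
1. the red dish lies flat in the seat, let go (distance between red_dish_center and stage below 0.0095 m and z of red_dish_center in the frame of stage below 0.0085 m and angle between the z axis of red_dish_center and the z axis of stage, either way round below 0.06 rad and angle between red_dish_center's own z axis and vertical below 0.5 rad and contact force between red_dish and the fingers below 0.1 N), for 0.2 s.
2. both lock buttons squeezed with the arm still home (value of joint each of lock_far, lock_near above 0.003 m and value of joint boom below 0.012 m), for 0.05 s.
At the end, for the whole second after the job is handed in: Gripper holds both blue buttons in (over 3 mm, over 2 N each); arm still, red line within 5 mm of the collar face; red dish right way up, flat inside the ring seat (not on its rim, within 0.06 rad of the slope), not touched; green dish, jar and rack within 20 mm of their starts (all of step 1 and y of red_line in the frame of collar between -0.005 and 0.005 m and velocity of joint boom between -0.01 and 0.01 m/s and value of joint each of lock_far, lock_near above 0.003 m and contact force between the fingers and lock_far above 2 N and contact force between the fingers and lock_near above 2 N and distance of each of green_dish_center, jar_center, rack_center from where it was at the start of the episode below 0.02 m); the arm keeps its last pose, push and grip.
It fails at once if the green dish, jar or rack is disturbed by 20 mm or more (distance of any of green_dish_center, jar_center, rack_center from where it was at the start of the episode above 0.02 m).
It also fails if it takes over 54 s, if anything falls off the work surface, if the arm or the gripper's body presses on something with over 40 N, if the wrist force passes 120 N, or if a joint passes its speed limit or range.

### The arm

A 6-joint arm with a two-finger parallel gripper is mounted at the origin on the work surface. World frame = base frame: x ahead of the robot, y to its left, z up, the work surface at z = 0. Lengths are in m, angles in rad, forces in N, time in s.
With the tool pointing down it reaches from about 0.425 to 0.95 m from the base axis. Payload 3.5 kg.
Tool frame: the origin (TCP) lies midway between the tips of the shut fingers; the grasp point (between the pads) lies 19 mm behind it; z points along the fingers, y is the line along which they close (so a half turn about z gives the same grasp; the last joint's range is limited). The gripper opens to 85 mm and grips with 20 to 120 N. Pads are 22 mm wide; open, the fingers measure 114 mm over their backs; the gripper's body (76 mm by 85 mm) begins 54 mm behind the grasp point. The pads swing forward as they close: fully open they stand 13 mm farther back than shut.
Start: joints at [0.958, 0.286, 1.577, -0, 1.279, -0.15], TCP at [0.301, 0.604, 0.231] pointing down, gripper open.
Joint ranges: [-2.77, 2.77], [-0.9, 2.22], [0.21, 2.48], [-1.53, 4.67], [0.24, 2.81], [-2.84, 2.84]. Speed limits (rad/s): [2.79, 2.79, 3.14, 3.14, 3.14, 3.14].

### API

Orientations are given as a unit quaternion [x, y, z, w].
In Python, from plant import get_state, read_camera, ctrl gives the robot as it stands.
- The arm moves only by the shell command python3 -m crank 'ROWS' [FORCE]. ROWS is JSON, a list of rows, each a list of 3 entries, a list of its own where there are three numbers: the shift along the tool's x, y, z in mm, then the turn about the tool's z in degrees, then the closure in counts, from 0 (fully open) to 255 (shut). In form: [[[tx, ty, tz], yaw, claw], ...]. A call has 1 to 10 rows; each row is the pose to reach, as a shift and turn from the pose commanded when the call began, along the tool's axes at that moment; what a row does not reach only later rows make up. A row lasts 1/10 s, in which the tool goes at most 50 mm and 8.59 degrees, less where a joint would pass 70% of its speed; a pose out of reach is approached as far as the arm can. A call with a gripper value outside its range is refused whole. The fingers move at their own pace and stop on an object; FORCE is the grip in N (left out, the last holds). Time passes only in rows, so rows that repeat a pose let the fingers close. It gives the time, the measured TCP pose, the force, the opening and the grip force at its end, in the units of the state.
- get_state(): the state, without advancing time (a new reading comes with each control period).
- read_camera(name): name is "side" or "top"; returns a dict with "frame" (420x560x3 uint8, blue, green, red), "range_z" (420x560 float32, m along the optical axis (not along the pixel's ray), 0 where there is no reading), "vfov" (degrees; the focal length in pixels is half the picture's height over the tangent of half this angle, whatever the lens; pixels are square), "cx", "cy" (the principal point, pixels), "k1" (the pictures are not rectified: a ray, as slopes to the right and down, at radius r is drawn at 1 + k1 r^2 times it, then the intrinsics apply), "origin" and "orientation" of the camera in the world. Camera axes: x right, y down, z forward; pixel columns grow to the right and rows downward; lengths in m; the calibration is good to about 2 mm. A picture is of the moment at which its call begins.
- ctrl.sign_off(): hands the job in; it is judged then, once.
The state is a dict: "time": time; "qpos": joint angles; "dq": joint speeds; "joint_efforts": joint torques, N m; "eef_pos": TCP position; "tcp_rot": TCP orientation; "contact_force": force on the tool from outside, world axes, zero at the start; "wrist_torque": the same for the moment, N m; "opening": opening from 0.0 (shut) to 1.0 (fully open); "finger_force": force on a finger pad.
Only numpy, scipy, OpenCV 4.12 (cv2) and the standard library are available. Lean on these libraries where they do the work, as an engineer would, in place of code of your own. Each camera call takes 0.05 s, during which the arm holds its last target. There are 200 camera calls.

## Working session

There is one attempt and no reset: what is moved stays moved. The work goes in short steps, Python scripts to look and compute and a shell command to move; the robot and the scene stay as the last step left them, time stands still between calls to the robot, and variables do not carry over. Pictures are saved under pics/ and viewed, at most 10 in all, crops included, and the job is handed in when it is done.

```bash
ls; mkdir -p pics; cat > h.py <<'E'
import numpy as np, cv2
from scipy.spatial.transform import Rotation as R
from plant import get_state, read_camera, ctrl
def cam(n):
    c=read_camera(n); H,W=c['frame'].shape[:2]
    f=H/2/np.tan(np.radians(c['vfov'])/2)
    c['f']=f; c['Rm']=R.from_quat(c['orientation']).as_matrix(); c['o']=np.array(c['origin'])
    return c
def slopes(c,uv):
    d=(np.atleast_2d(uv)-[c['cx'],c['cy']])/c['f']; s=d.copy()
    for _ in range(20): s=d/(1+c['k1']*(s**2).sum(1,keepdims=True))
    return s
def rays(c,uv):
    s=slopes(c,uv); return np.c_[s,np.ones(len(s))]@c['Rm'].T
def plane(c,uv,z):
    r=rays(c,uv); return c['o']+r*((z-c['o'][2])/r[:,2])[:,None]
def depth(c,uv):
    uv=np.atleast_2d(uv); i=np.round(uv).astype(int)
    return c['o']+rays(c,uv)*c['range_z'][i[:,1],i[:,0]][:,None]
E
python3 - <<'E'
from h import *
for n in('side','top'):
    c=cam(n); cv2.imwrite(f'pics/{n}0.png',c['frame']); print(n,c['o'],c['Rm'].round(3).tolist(),c['f'],c['cx'],c['cy'],c['k1'])
s=get_state();print(s)
E
```

```text
pics
side [ 0.46921666 -0.61925261  0.77367198] [[1.0, -0.01, 0.021], [-0.021, -0.737, 0.676], [0.009, -0.676, -0.737]] 435.74618104873286 277.2768823663794 214.83598142183996 -0.01831644416919005
top [ 0.31718494 -0.00311799  1.03049822] [[-0.045, -0.977, 0.207], [-0.999, 0.043, -0.014], [0.005, -0.207, -0.978]] 406.68121995161897 274.09162567838985 207.94097351725057 0.014881627647294171
{'time': 0.1, 'qpos': array([ 9.57968936e-01,  2.87116638e-01,  1.57802873e+00, -2.26354433e-05,
        1.27861001e+00, -1.49996843e-01]), 'dq': array([ 3.57099383e-04, -1.49550908e-03, -3.60857349e-03, -9.11575432e-05,
       -1.10951132e-03, -1.77082862e-03]), 'joint_efforts': array([ 1.58898838e-03, -4.07297194e+01, -2.93698722e+01, -6.03714420e-05,
        3.37122132e-03, -1.01343070e-05]), 'eef_pos': array([0.30100564, 0.60350352, 0.23006014]), 'tcp_rot': array([ 2.29351981e-01,  9.73342951e-01, -1.00769000e-03, -3.92461769e-04]), 'contact_force': array([0.53021286, 0.45604908, 0.65243306]), 'wrist_torque': array([ 0.0296295 , -0.01608385, -0.02138532]), 'finger_force': 0.0, 'opening': 1.0000028797679228}
```

View pics/side0.png

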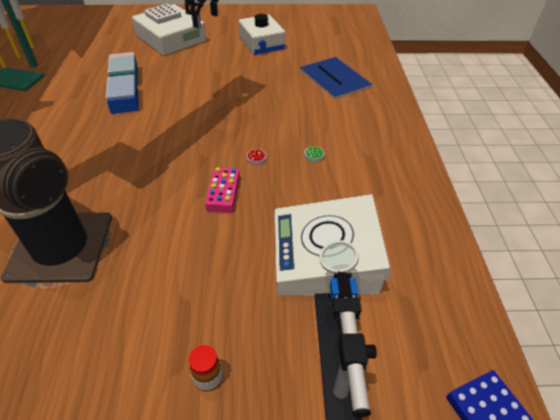

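View pics/top0.png

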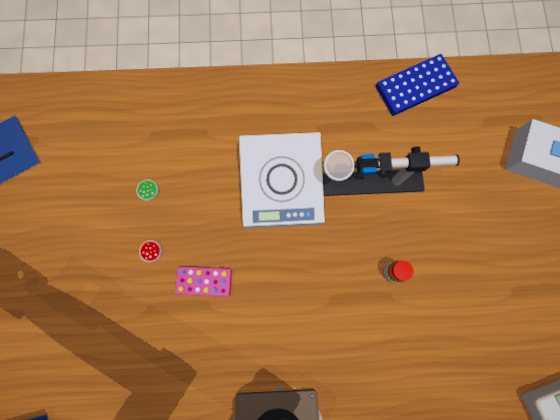

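The side view has the red dish at (257,157), green dish at (314,153), seat at about (328,236) and blue buttons at (344,288). In the top view these are at (150,251), (147,189), (282,180) and (368,164). The rack is at (203,281) and the jar at (401,271), both in the top view.

```bash
cat > m.py <<'E'
from h import *
T,S=cam('top'),cam('side')
def blob(c,mask,box):
    x0,y0,x1,y1=box; m=np.zeros(mask.shape,np.uint8); m[y0:y1,x0:x1]=mask[y0:y1,x0:x1]*255
    cs,_=cv2.findContours(m,cv2.RETR_EXTERNAL,cv2.CHAIN_APPROX_NONE)
    pts=np.vstack([k for k in cs if len(k)>3]); h=cv2.convexHull(pts); return h
def cen(h):
    M=cv2.moments(h); return np.array([M['m10']/M['m00'],M['m01']/M['m00']])
def hsv(c): return [a.astype(int) for a in cv2.split(cv2.cvtColor(c['frame'],cv2.COLOR_BGR2HSV))]
def tri(a,b):
    r1,r2=rays(T,a)[0],rays(S,b)[0]; r1/=np.linalg.norm(r1); r2/=np.linalg.norm(r2)
    t=np.linalg.lstsq(np.c_[r1,-r2],S['o']-T['o'],rcond=None)[0]
    p,q=T['o']+t[0]*r1,S['o']+t[1]*r2; return (p+q)/2,np.linalg.norm(p-q)
for nm,c,bx in(('T',T,{'red':(130,230,170,272),'seat':(260,158,304,202),'blue':(355,150,380,178)}),('S',S,{'red':(240,142,275,172),'seat':(298,214,356,256),'blue':(328,272,362,305)})):
    H,s,v=hsv(c); out={}
    red=((H<6)|(H>172))&(s>170)&(v>60); 
    h=blob(c,red,bx['red']); u=cen(h); out['red']=u; print(nm,'red',u,cv2.boundingRect(h),plane(c,u,.008))
    dark=(v<90)
    h=blob(c,dark,bx['seat']); u=cen(h); print(nm,'seat',u,cv2.boundingRect(h),plane(c,u,.077)); out['seat']=u
    blue=(H>95)&(H<125)&(s>150)&(v>70)
    h=blob(c,blue,bx['blue']); u=cen(h); print(nm,'blue',u,cv2.boundingRect(h),plane(c,u,.175)); out['blue']=u
    if nm=='T': o=out
for k in o: print(k,*tri(o[k],out[k]))
# housing top outline -> yaw
H,s,v=hsv(T); m=((v>150)&(s<60)).astype(np.uint8); m[:, :230]=0;m[:,330:]=0;m[:125]=0;m[235:]=0
k=max(cv2.findContours(m,0,1)[0],key=cv2.contourArea); q=cv2.boxPoints(cv2.minAreaRect(k)); print(q)
for zz in(.053,.097): print(zz,plane(T,q,zz)[:,:2].round(4).tolist())
# outer tube axis, top at z=.176
m=((v>150)&(s<60)).astype(np.uint8); m[:, :392]=0;m[:,456:]=0;m[:145]=0;m[175:]=0
ys,xs=np.nonzero(m); cc=[(x,ys[xs==x].mean()) for x in range(393,455) if (xs==x).sum()>3]
P=plane(T,cc,.17); print('tube',len(P),P[0],P[-1],cv2.fitLine(P[:,:2].astype(np.float32),cv2.DIST_HUBER,0,.01,.01).ravel())
E
python3 m.py
python3 - <<'E'
import cv2
a=cv2.imread('pics/top0.png')[120:235,230:470];b=cv2.imread('pics/side0.png')[190:310,260:400]
cv2.imwrite('pics/c0.png',cv2.resize(a,None,fx=3.3,fy=3.3,interpolation=cv2.INTER_CUBIC))
E
```

```text
T red [149.65034014 250.64013605] (141, 242, 18, 18) [[0.43787001 0.29889205 0.008     ]]Traceback (most recent call last):
  File "m.py", line 19, in <module>
    h=blob(c,dark,bx['seat']); u=cen(h); print(nm,'seat',u,cv2.boundingRect(h),plane(c,u,.077)); out['seat']=u
                                 ~~~^^^
  File "m.py", line 8, in cen
    M=cv2.moments(h); return np.array([M['m10']/M['m00'],M['m01']/M['m00']])
                                       ~~~~~~~~^~~~~~~~~
ZeroDivisionError: float division by zero
```

View pics/c0.png

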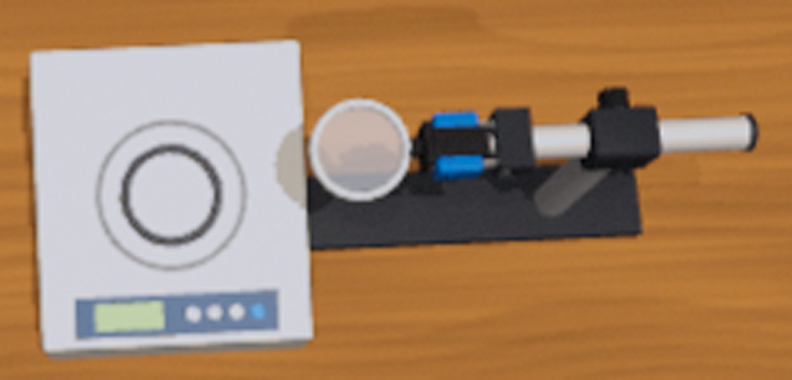

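The crop shows the seat ring, centred near (281,179) in the full frame, with the display panel on the -x side. The arm runs along -y, slightly skewed, and the two blue pads lie either side of the grip.

```bash
sed -i "s/dark=(v<90)/dark=(v<(130 if nm=='T' else 100))/; s/'seat':(298,214,356,256)/'seat':(304,217,352,240)/" m.py; python3 m.py
```

```text
T red [149.6475801  250.66189502] (141, 242, 18, 18) [[0.4378157  0.29889789 0.008     ]]
T seat [281.4053528  178.64695864] (267, 164, 30, 30) [[ 0.59089711 -0.03774813  0.077     ]]
T blue [367.910523   164.30119723] (361, 154, 16, 21) [[ 0.58714403 -0.22598063  0.175     ]]
S red [255.85676037 154.76572959] (248, 150, 17, 11) [[0.43696931 0.30620674 0.008     ]]
S seat [327.1500994  231.21935056] (310, 221, 35, 19) [[ 0.5925315  -0.02843409  0.077     ]]
S blue [343.21611342 287.03630705] (331, 277, 27, 22) [[ 0.5895974  -0.23056938  0.175     ]]
red [0.43709692 0.29662063 0.01586642] 0.0004223649286969047
seat [ 0.58945042 -0.03724506  0.08684217] 0.002669152121925636
blue [ 0.58977541 -0.2273386   0.1696158 ] 0.0017920755999562773
[[238.1959  135.3093 ]
 [320.16293 131.58353]
 [324.30103 222.62268]
 [242.33401 226.34845]]
0.053 [[0.7172, 0.0659], [0.7183, -0.1438], [0.482, -0.1377], [0.4816, 0.0622]]
0.097 [[0.6992, 0.0628], [0.7002, -0.1374], [0.4746, -0.1317], [0.4742, 0.0593]]
tube 41 [ 0.59157782 -0.28327664  0.17      ] [ 0.59133124 -0.41872723  0.17      ] [ 9.5589546e-04  9.9999952e-01  5.9106714e-01 -3.4674156e-01]
```

```bash
cat > go.py <<'E'
import sys; from h import *
# go.py x y z [yclosing angle deg]: shift in tool axes (mm) from measured pose
s=get_state(); M=R.from_quat(s['tcp_rot']).as_matrix(); p=np.array(s['eef_pos'])
t=np.array(list(map(float,sys.argv[1:4])))
a=np.degrees(np.arctan2(M[1,1],M[0,1])); print('t',s['time'],'pos',p.round(4),'yang',a.round(2),'q',s['qpos'].round(2),'op',round(s['opening'],3),'ff',s['finger_force'],s['contact_force'].round(1))
print('shift mm',(M.T@(t-p)*1000).round(1),'yaw to 90:',round(a-90,1))
E
python3 go.py .437 .298 .08; python3 go.py .437 .298 .001
```

```text
t 0.3 pos [0.3012 0.6038 0.2308] yang 63.48 q [ 0.96  0.29  1.58  0.    1.28 -0.15] op 0.998 ff 0.0 [ 0.2 -0.1  0. ]
shift mm [-258.1 -212.9  151. ] yaw to 90: -26.5
t 0.3 pos [0.3012 0.6038 0.2308] yang 63.48 q [ 0.96  0.29  1.58  0.    1.28 -0.15] op 0.998 ff 0.0 [ 0.2 -0.1  0. ]
shift mm [-258.1 -212.8  230. ] yaw to 90: -26.5
```

```bash
python3 -m crank '[[[-33,-27,15],-4,0],[[-66,-54,35],-8,0],[[-99,-81,55],-12,0],[[-132,-108,75],-16,0],[[-165,-135,95],-20,0],[[-198,-162,115],-24,0],[[-230,-189,135],-26.5,0],[[-258,-213,151],-26.5,0],[[-258,-213,151],-26.5,0],[[-258,-213,151],-26.5,0]]' 25; python3 go.py .437 .298 .001; python3 - <<'E'
from h import *
c=cam('side'); cv2.imwrite('pics/s1.png',cv2.resize(c['frame'][80:220,170:350],None,fx=4,fy=4))
E
```

```text
time: 1.3
eef_pos: [0.4373, 0.2978, 0.0802]
tcp_rot: [0.001, 1.0, 0.0, -0.0]
contact_force: [-1.1, 0.8, -0.1]
opening: 1.006
finger_force: 0.0
t 1.3 pos [0.4373 0.2978 0.0802] yang 89.86 q [ 0.41  0.15  2.04  0.    0.95 -1.16] op 1.006 ff 0.0 [-1.1  0.8 -0.1]
shift mm [ 0.2  0.2 79.2] yaw to 90: -0.1
```

View pics/s1.png

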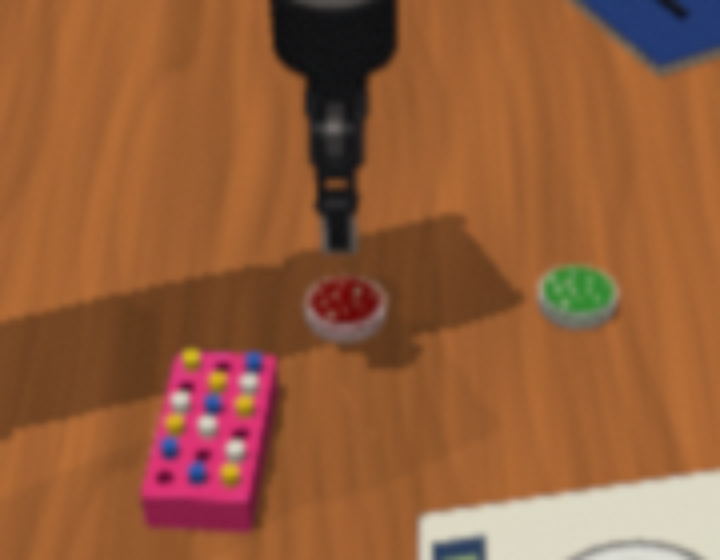

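The crop shows the open fingers above the red dish: fingers at crop x≈340, dish at (345,300). The rack and green dish are well clear, so I descend and grasp.

```bash
python3 -m crank '[[[0,0,30],0,0],[[0,0,55],0,0],[[0,0,70],0,0],[[0,0,78],0,0],[[0,0,79],0,0],[[0,0,79],0,120],[[0,0,79],0,120],[[0,0,79],0,120],[[0,0,79],0,120],[[0,0,79],0,120]]' 25; python3 go.py .437 .298 .001
```

```text
time: 2.35
eef_pos: [0.4382, 0.2988, 0.0028]
tcp_rot: [0.0, 1.0, 0.001, 0.001]
contact_force: [-2.2, -0.2, 5.3]
opening: 0.626
finger_force: 26.3
t 2.35 pos [0.4382 0.2988 0.0028] yang 89.98 q [ 0.41  0.28  2.06  0.    0.8  -1.16] op 0.626 ff 26.250621378421783 [-2.2 -0.2  5.3]
shift mm [ 1.2 -0.8  1.8] yaw to 90: -0.0
```

```bash
python3 -m crank '[[[0,0,-10],0,120],[[0,0,-30],0,120],[[0,0,-60],0,120],[[0,0,-100],0,120],[[0,0,-140],0,120],[[0,0,-140],0,120],[[0,0,-140],0,120]]'; python3 go.py .59 -.0375 .14;  python3 - <<'E'
from h import *
c=cam('side'); cv2.imwrite('pics/s2.png',cv2.resize(c['frame'][80:200,170:330],None,fx=5,fy=5))
E
```

```text
time: 3.05
eef_pos: [0.4376, 0.2984, 0.1428]
tcp_rot: [0.0, 1.0, 0.001, 0.001]
contact_force: [0.3, 0.4, -0.9]
opening: 0.627
finger_force: 26.5
t 3.05 pos [0.4376 0.2984 0.1428] yang 89.98 q [ 0.41  0.06  2.01 -0.    1.07 -1.16] op 0.627 ff 26.476131677627563 [ 0.3  0.4 -0.9]
shift mm [-152.5 -335.8    2.9] yaw to 90: -0.0
```

View pics/s2.png

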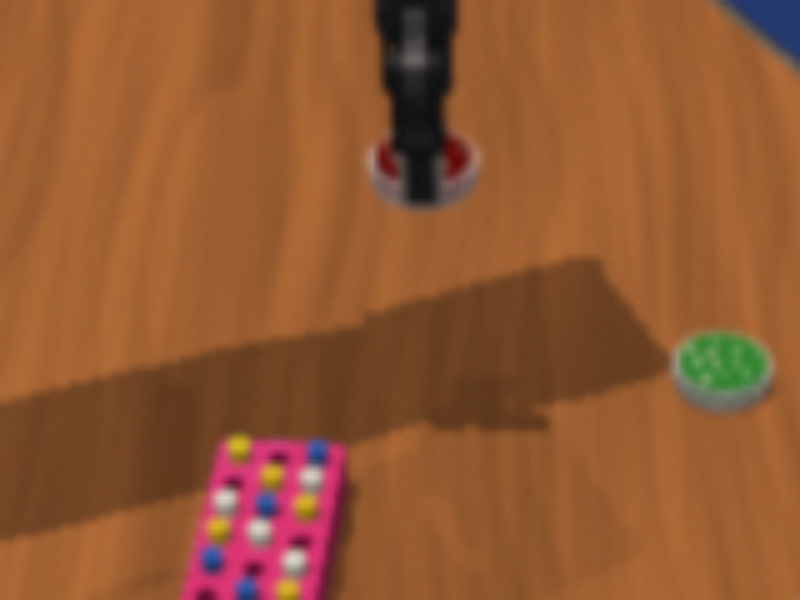

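The dish hangs level in the fingers, its centre within about 1–2 mm of the finger line, and the tips sit just above its underside. Next I carry it over the seat.

```bash
python3 -m crank '[[[-15,-30,0],0,120],[[-30,-68,0],0,120],[[-48,-106,0],0,120],[[-66,-145,0],0,120],[[-84,-185,0],0,120],[[-102,-225,0],0,120],[[-120,-265,0],0,120],[[-136,-300,0],0,120],[[-148,-325,0],0,120],[[-152,-336,0],0,120]]' && python3 -m crank '[[[0,0,0],0,120],[[0,0,0],0,120],[[0,0,0],0,120]]'; python3 go.py .590 -.0375 .0855;  python3 - <<'E'
from h import *
c=cam('side'); cv2.imwrite('pics/s3.png',cv2.resize(c['frame'][170:310,250:410],None,fx=4,fy=4))
E
```

```text
time: 4.1
eef_pos: [0.5884, -0.0399, 0.1389]
tcp_rot: [0.002, 1.0, 0.0, -0.002]
contact_force: [0.2, 0.9, -0.1]
opening: 0.626
finger_force: 26.5
time: 4.4
eef_pos: [0.5881, -0.0363, 0.1407]
tcp_rot: [-0.001, 1.0, 0.0, -0.001]
contact_force: [-0.2, -0.2, -0.8]
opening: 0.626
finger_force: 26.5
t 4.4 pos [ 0.5881 -0.0363  0.1407] yang 90.07 q [-0.23  0.19  1.87  0.    1.09 -1.81] op 0.626 ff 26.544126570224762 [-0.2 -0.2 -0.8]
shift mm [-2.  -1.2 55.2] yaw to 90: 0.1
```

View pics/s3.png

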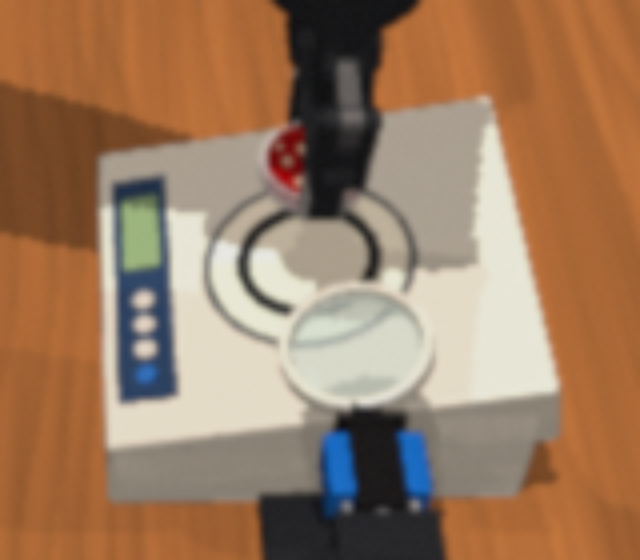

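The dish is held over the ring (ring at crop (310,258)), with the near finger in front of it and the lens well clear. I lower it and release.

```bash
python3 -m crank '[[[-2,-1,15],0,120],[[-2,-1,32],0,120],[[-2,-1,45],0,120],[[-2,-1,51],0,120],[[-2,-1,54],0,120],[[-2,-1,55],0,120],[[-2,-1,55],0,120],[[-2,-1,55],0,120]]'; python3 go.py .590 -.0375 .0855
```

```text
time: 5.25
eef_pos: [0.5915, -0.039, 0.0871]
tcp_rot: [0.0, 1.0, -0.0, 0.001]
contact_force: [-0.4, 1.0, -0.4]
opening: 0.625
finger_force: 26.5
t 5.25 pos [ 0.5915 -0.039   0.0871] yang 89.98 q [-0.24  0.27  1.89  0.    0.99 -1.81] op 0.625 ff 26.544182896614075 [-0.4  1.  -0.4]
shift mm [1.5 1.5 1.6] yaw to 90: -0.0
```

```bash
python3 -m crank '[[[0,1,1],0,120],[[0,1,1],0,120],[[0,1,1],0,90],[[0,1,1],0,60],[[0,1,1],0,0],[[0,1,1],0,0],[[0,1,1],0,0],[[0,1,-10],0,0],[[0,1,-40],0,0],[[0,1,-90],0,0]]'; python3 -m crank '[[[0,50,-30],0,0],[[0,100,-50],0,0],[[0,150,-50],0,0],[[0,150,-50],0,0]]'; python3 - <<'E'
from h import *
c=cam('side'); cv2.imwrite('pics/s4.png',cv2.resize(c['frame'][170:310,250:410],None,fx=4,fy=4))
c=cam('top'); cv2.imwrite('pics/t4.png',cv2.resize(c['frame'][120:240,230:400],None,fx=4,fy=4))
E
```

```text
time: 6.25
eef_pos: [0.5885, -0.0373, 0.174]
tcp_rot: [0.0, 1.0, 0.001, -0.004]
contact_force: [1.2, 0.3, 0.1]
opening: 1.003
finger_force: 0.0
time: 6.65
eef_pos: [0.5913, 0.1163, 0.2292]
tcp_rot: [-0.002, 1.0, 0.001, 0.002]
contact_force: [-0.0, -0.1, -0.1]
opening: 1.003
finger_force: 0.0
```

View pics/s4.png

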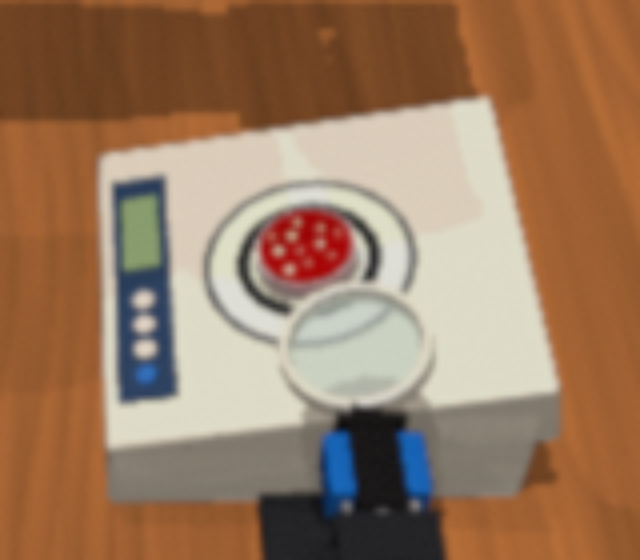

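View pics/t4.png

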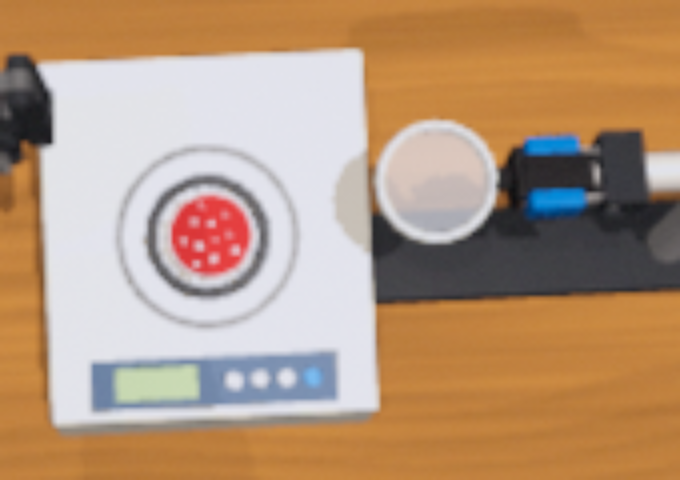

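The dish lies inside the black ring. In the top crop the agar is centred at (209,236) and the ring at (207,236), with ring visible all round. I'll verify flatness by depth, then compute the move to the grip.

```bash
python3 - <<'E'
from h import *
for n,box in(('top',(268,166,298,192)),('side',(308,215,345,250))):
    c=cam(n); h=cv2.cvtColor(c['frame'],cv2.COLOR_BGR2HSV); 
    m=((h[...,0]<6)|(h[...,0]>172))&(h[...,1]>150)
    ys,xs=np.nonzero(m); k=(xs>box[0])&(xs<box[2])&(ys>box[1])&(ys<box[3]); P=depth(c,np.c_[xs[k],ys[k]].astype(float))
    A=np.c_[P[:,:2]-[.59,-.0375],np.ones(len(P))]; s=np.linalg.lstsq(A,P[:,2],rcond=None)[0]
    print(n,len(P),'slope x,y,z0',s.round(4),'mean',P.mean(0).round(4),'resid',(P[:,2]-A@s).std().round(4))
E
python3 go.py .590 -.2275 .215
```

```text
top 207 slope x,y,z0 [0.1899 0.0052 0.0903] mean [ 0.5884 -0.0394  0.0899] resid 0.0018
side 267 slope x,y,z0 [ 0.1988 -0.0155  0.0902] mean [ 0.5886 -0.0387  0.0899] resid 0.0012
t 6.85 pos [0.5908 0.1115 0.2261] yang 89.99 q [ 0.02  0.13  1.77 -0.    1.24 -1.55] op 0.998 ff 0.0 [ 0.1 -0.3 -0.1]
shift mm [   0.8 -339.    11.4] yaw to 90: -0.0
```

```bash
python3 -m crank '[[[0,-20,0],6,0],[[0,-55,0],14,0],[[0,-92,0],22,0],[[0,-130,0],30,0],[[0,-168,0],38,0],[[0,-206,0],46,0],[[0,-244,0],54,0],[[0,-282,4],62,0],[[0,-315,8],70,0],[[0,-330,11],76,0]]'; python3 -m crank '[[[0,0,0],7,0],[[0,0,0],14,0],[[0,0,0],14,0],[[0,0,0],14,0]]'; python3 go.py .590 -.2275 .147;python3 - <<'E'
from h import *
c=cam('side');a=c['frame'][200:340,260:420]
c=cam('top'); b=c['frame'][100:240,300:460]
cv2.imwrite('pics/g5.png',cv2.resize(np.hstack([a,b]),None,fx=2.5,fy=2.5))
E
```

```text
time: 7.85
eef_pos: [0.5893, -0.2229, 0.2143]
tcp_rot: [0.62, 0.785, -0.001, -0.0]
contact_force: [0.6, 0.5, -0.9]
opening: 0.997
finger_force: 0.0
time: 8.25
eef_pos: [0.5902, -0.2191, 0.2149]
tcp_rot: [0.707, 0.707, -0.0, -0.0]
contact_force: [-0.1, -0.6, -0.2]
opening: 1.003
finger_force: 0.0
t 8.25 pos [ 0.5902 -0.2191  0.2149] yang 0.02 q [-0.52  0.2   1.71 -0.    1.23 -0.52] op 1.003 ff 0.0 [-0.1 -0.6 -0.2]
shift mm [-8.4 -0.1 67.9] yaw to 90: -90.0
```

View pics/g5.png

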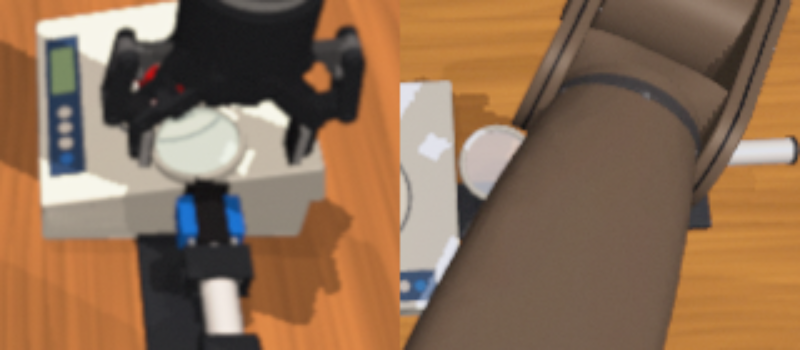

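The fingers straddle the grip in x, with tips at crop (140,155) and (297,155) and blue pads at (190,220) and (237,220). Descend, then squeeze.

```bash
python3 -m crank '[[[-8,0,0],0,0],[[-8,0,10],0,0],[[-8,0,30],0,0],[[-8,0,50],0,0],[[-8,0,62],0,0],[[-8,0,68],0,0],[[-8,0,68],0,0],[[-8,0,68],0,0]]'; python3 go.py .590 -.2275 .147
```

```text
time: 9.15
eef_pos: [0.5914, -0.2261, 0.1481]
tcp_rot: [0.707, 0.707, 0.0, 0.001]
contact_force: [1.0, -0.5, -0.3]
opening: 0.997
finger_force: 0.0
t 9.15 pos [ 0.5914 -0.2261  0.1481] yang -0.01 q [-0.53  0.27  1.75 -0.    1.12 -0.53] op 0.997 ff 0.0 [ 1.  -0.5 -0.3]
shift mm [-1.4 -1.4  1.1] yaw to 90: -90.0
```

```bash
python3 -m crank '[[[-1,0,0],0,100],[[-1,0,0],0,140],[[-1,0,0],0,180],[[-1,0,0],0,200],[[-1,0,0],0,200],[[-1,0,0],0,200],[[-1,0,0],0,200],[[-1,0,0],0,200],[[-1,0,0],0,200],[[-1,0,0],0,200]]' 35; python3 go.py .590 -.2275 .147
```

```text
time: 10.15
eef_pos: [0.5921, -0.2273, 0.1494]
tcp_rot: [0.707, 0.707, 0.001, 0.002]
contact_force: [0.7, 0.4, 5.9]
opening: 0.323
finger_force: 36.7
t 10.15 pos [ 0.5921 -0.2273  0.1494] yang -0.0 q [-0.53  0.27  1.75  0.    1.12 -0.53] op 0.323 ff 36.69710397720337 [0.7 0.4 5.9]
shift mm [-0.2 -2.1  2.4] yaw to 90: -90.0
```

```bash
python3 -m crank '[[[2,0,0],0,200],[[4,0,0],0,200],[[6,0,0],0,200],[[8,0,0],0,200],[[8,0,0],0,200],[[8,0,0],0,200]]'; python3 go.py .590 -.2275 .147
```

```text
time: 10.75
eef_pos: [0.5921, -0.2204, 0.1495]
tcp_rot: [0.707, 0.707, -0.0, 0.003]
contact_force: [-0.0, -2.3, 5.9]
opening: 0.325
finger_force: 36.8
t 10.75 pos [ 0.5921 -0.2204  0.1495] yang -0.0 q [-0.52  0.27  1.76 -0.    1.11 -0.52] op 0.325 ff 36.78365170955658 [-0.  -2.3  5.9]
shift mm [-7.  -2.1  2.5] yaw to 90: -90.0
```

Force stayed at about 2 N over 7 mm of travel, so the arm is free. Draw it out.

```bash
python3 -m crank '[[[8,0,0],0,200],[[22,0,0],0,200],[[36,0,0],0,200],[[50,0,0],0,200],[[64,0,0],0,200],[[78,0,0],0,200],[[92,0,0],0,200],[[104,0,0],0,200],[[112,0,0],0,200],[[116,0,0],0,200]]'; python3 -m crank '[[[0,0,0],0,200],[[0,0,0],0,200],[[0,0,0],0,200]]';  python3 go.py .590 -.1025 .147; python3 - <<'E'
from h import *
c=cam('side');cv2.imwrite('pics/raw.png',c['frame']); cv2.imwrite('pics/f6.png',cv2.resize(c['frame'][180:350,270:430],None,fx=3.5,fy=3.5))
E
```

```text
time: 11.75
eef_pos: [0.592, -0.1041, 0.1496]
tcp_rot: [0.707, 0.707, -0.001, 0.003]
contact_force: [-1.5, -5.8, 7.3]
opening: 0.324
finger_force: 36.9
time: 12.05
eef_pos: [0.5919, -0.1044, 0.1495]
tcp_rot: [0.707, 0.707, -0.0, 0.002]
contact_force: [-0.7, -4.3, 7.5]
opening: 0.324
finger_force: 36.8
t 12.05 pos [ 0.5919 -0.1044  0.1495] yang 0.01 q [-0.34  0.2   1.83 -0.    1.1  -0.34] op 0.324 ff 36.840680837631226 [-0.7 -4.3  7.5]
shift mm [ 1.9 -1.9  2.5] yaw to 90: -90.0
```

View pics/f6.png

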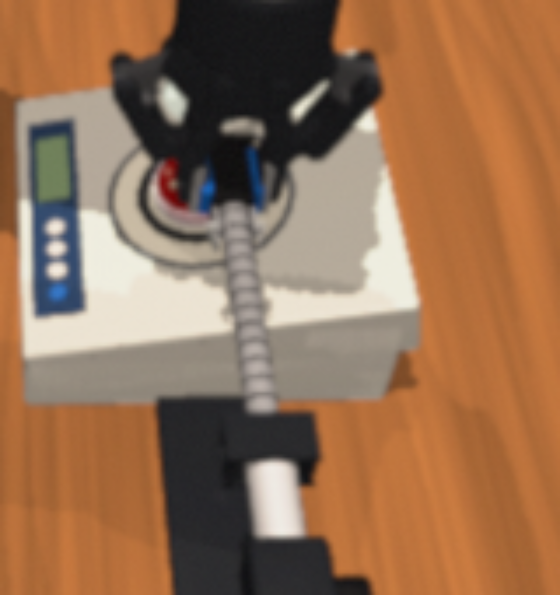

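The arm is drawn out and the dish is still in its ring. The red line is not showing yet at the collar face (crop (262,415)), and the TCP has travelled 123 mm. I advance about 2 mm more and look for red pixels at the collar.

```bash
cat > r.py <<'E'
from h import *
c=cam('side'); f=c['frame'].astype(int)
x0,y0,x1,y1=338,285,352,304
red=f[...,2]-np.maximum(f[...,1],f[...,0]); print(red[y0:y1,x0:x1]); print(c['frame'][y0:y1,345].tolist())
E
python3 -m crank '[[[2,0,0],0,200],[[2,0,0],0,200],[[2,0,0],0,200],[[2,0,0],0,200]]'; python3 go.py .590 -.1023 .147; python3 r.py
```

```text
time: 12.5
eef_pos: [0.5919, -0.1026, 0.1495]
tcp_rot: [0.707, 0.707, -0.0, 0.002]
contact_force: [-0.5, -4.7, 6.6]
opening: 0.321
finger_force: 36.8
t 12.5 pos [ 0.5919 -0.1026  0.1495] yang 0.01 q [-0.34  0.2   1.83 -0.    1.1  -0.34] op 0.321 ff 36.839863657951355 [-0.5 -4.7  6.6]
shift mm [ 0.3 -2.   2.5] yaw to 90: -90.0
[[ 8  8  8  9 10  9  9  9  9  9 10  9 10  9]
 [ 9  7  8  8  9  8  7  7  7  8 10 10 11 10]
 [ 8  7  7  9  9 10  9 10  8  7  8  9  9  9]
 [ 7  7  7  8 10 10 10 11 10  8  7  8  8  9]
 [ 7  8  8  8  9 10 10 11 10  7  9  8  9  9]
 [ 8  8  8 10  9  9 10 10 10  9  9  9 10  8]
 [ 8  7  8  8  9  8  7  7  8  7  6  8  8  9]
 [ 8  7  7  7  8  9 10  8  8  8  7  7  9  8]
 [ 4  5  5  7  9 10 10 11 10  9  7 10 12 12]
 [ 2  4  6  8  8 10 11 10 10  9 12 22 31 34]
 [-2  3  6  7  9 10 11 10  9  9 15 34 56 61]
 [-1  2  5  7  8  8  9  7  7  8 14 37 61 66]
 [-3  2  3  5  6  5  4  5  6  6 10 24 41 46]
 [-4 -2 -1  1  2  2  2  2  3  1  1  8 14 16]
 [-2 -2 -1 -1 -2 -2 -3 -2 -1 -2 -2 -2 -2 -2]
 [-2 -3 -2 -2 -2 -4 -2 -3 -1 -4 -2 -2 -3 -4]
 [-4 -2 -3 -4 -4 -3 -2 -3  0 -2 -2 -3 -2 -2]
 [-2 -2 -2 -2 -2 -1 -3 -2 -1 -2 -3 -3 -3 -2]
 [-2 -2 -3 -2 -2 -2 -2 -2 -1 -2 -1 -2 -2 -2]]
[[139, 143, 152], [116, 121, 128], [143, 147, 157], [162, 167, 178], [166, 172, 183], [157, 162, 172], [127, 132, 139], [147, 153, 161], [167, 173, 184], [171, 177, 187], [162, 168, 178], [128, 133, 140], [100, 102, 107], [71, 70, 73], [49, 47, 47], [44, 42, 41], [45, 42, 42], [44, 41, 42], [46, 44, 44]]
```

```bash
python3 - <<'E'
from h import *
c=cam('top'); f=c['frame'].astype(int)
red=f[...,2]-np.maximum(f[...,1],f[...,0]); print(red[152:176,362:394:1]); print(f[164,350:395].tolist())
E
```

```text
[[ 64  64  65  63  64  65  65  63  64  65  64  64  65  65  64  64  64  62
   54  50  50  50  49  49  50  49  48  49  54  65  65  64]
 [ 64  65  65  63  63  65  64  65  63  65  63  64  64  64  63  63  63  51
   24  14  11  10  12  10   9  -6  -3  -5  41  66  66  65]
 [ 65  65  65  65  66  66  65  66  65  64  64  64  64  64  64  64  58  23
   -6  -6  -5  -5  -5  -6  -5  -7  -5  -5  36  62  64  66]
 [ 64  65  65  64  64  64  64  65  64  64  64  64  65  63  64  62  41  -3
   -6  -5  -7  -5  -7  -5  -3  -5  -5  -6  28  58  64  65]
 [ 64  63  64  63  63  63  62  65  64  65  66  65  64  65  64  49  11  -4
   -6  -4  -5  -4  -3  -4  -6  -4  -7  -5  25  55  66  66]
 [ 66  65  65  64  65  65  65  66  66  66  67  67  66  63  64  20  -2  -2
   -5  -5  -4  -1  -3  -3  -4  -4  -5  -6  19  47  59  59]
 [ 66  64  66  66  66  66  64  65  65  66  67  65  66  65  64  35  -3  -5
   -3  -5  -5  -4  -5  -4  -3  -4  -2  -2  10  19  18  17]
 [ 64  64  65  64  65  65  64  64  65  66  66  66  66  66  63  37  -1  16
   13  -6  -6  -7  -4  -4  -4  -4  -2  -6   1   7   8   7]
 [ 60  56  56  53  53  51  54  50  4
[... 2125 characters left out ...]
], [103, 119, 142], [133, 140, 153], [166, 168, 175], [156, 158, 164], [189, 190, 197], [189, 191, 197], [189, 191, 197], [176, 178, 184], [162, 164, 170], [198, 200, 206], [198, 199, 206], [183, 184, 190], [162, 164, 170], [197, 199, 205], [196, 198, 204], [196, 197, 203], [179, 181, 188], [150, 151, 157], [194, 195, 202], [193, 196, 201], [177, 179, 185], [152, 153, 159], [190, 192, 198], [189, 191, 198], [187, 189, 195], [176, 177, 184], [155, 157, 163], [165, 166, 187], [15, 8, 152], [56, 50, 49], [67, 60, 59], [65, 60, 59], [66, 60, 61], [67, 61, 61], [66, 60, 61], [65, 61, 59], [65, 62, 61], [64, 58, 58], [64, 60, 60], [124, 123, 126], [199, 199, 203], [218, 220, 224], [218, 220, 223]]
```

The top view shows the red line emerging at the collar face, about 1.1 px (roughly 2.4 of its 3 mm) visible, so it is level within 1–2 mm. Everything is still, so I hand in.

```bash
python3 -c "
from plant import ctrl; print(ctrl.sign_off())"
```

```text
the job is handed in; nothing more can be done
None
```

I handed the job in; no verdict came back. The red dish lies flat in the ring seat, and the gripper holds the grip with about 37 N on the buttons. The red line is within about 2 mm of the collar face.

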